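# Two price clips on the crystal stall

## Task

Take the green spring clip off the rim of the stock tray, clip it onto the top edge of the price board at the green band and let it go. Then take the purple clip, squeeze it wide open and finish while still holding it so, its jaws gaping around the board's top edge at the purple band without touching the board, so that I can slip the price card in. Do not disturb the standing crystal, the dish or the coaster.

Things in the scene. Friction and masses are not known exactly. Their poses are not given: they have to be found in the camera images.
- clip_green_pivot (a point): point on the green clip's pivot, 25 mm above the tray rim it is parked on, jaws down. y: pivot axis, along the rim; x: across, the way jaws and levers move; z: up. Jaws reach 45 mm below it (20 mm past the rim). Two flat levers, 24 mm wide, rise to 45 mm above it, splayed: 50 mm over their outer faces at the top, 32 mm at the foot. A 9 mm barrel lies on the pivot, so an edge enters up to 40 mm.
- clip_purple_pivot (a point): point on the purple clip's pivot, 25 mm above the tray rim it is parked on, jaws down. y: pivot axis, along the rim; x: across, the way jaws and levers move; z: up. Jaws reach 45 mm below it (20 mm past the rim). Two flat levers, 24 mm wide, rise to 45 mm above it, splayed: 50 mm over their outer faces at the top, 32 mm at the foot. A 9 mm barrel lies on the pivot, so an edge enters up to 40 mm.
- clip_green_jaw (a joint): jaw opening angle of the green clip, rad: 0 = jaws parallel, 5 mm apart (shut on a 5 mm edge, as at the start); -0.12 = shut on nothing; 0.48 = levers squeezed to the stop, jaws fully gaping.
- clip_purple_jaw (a joint): jaw opening angle of the purple clip, rad: 0 = jaws parallel, 5 mm apart (shut on a 5 mm edge, as at the start); -0.12 = shut on nothing; 0.48 = levers squeezed to the stop, jaws fully gaping.
- mark_green_top (a point): green band wrapped over the top edge of the price board, 28 mm long, 22 mm deep. This point is the middle of the band on the top edge, 130 mm above the table. y: along the edge; x: square to the board; z: up. The edge is 5 mm thick, level, and free all round here. The two bands are 100 to 130 mm apart.
- mark_purple_top (a point): purple band wrapped over the top edge of the price board, 28 mm long, 22 mm deep. This point is the middle of the band on the top edge, 130 mm above the table. y: along the edge; x: square to the board; z: up. The edge is 5 mm thick, level, and free all round here. The two bands are 100 to 130 mm apart.
- clip_green: green spring clip like a big clothes peg, 24 mm wide, 35 to 75 g; origin and axes as its pivot point. Levers squeezed along x from above (10 N; a 20 N grip is plenty) turn to a stop where they stand parallel, 30 mm over the outer faces, and the jaws gape 26 mm at the tips. Let go, it snaps shut with about 4 N and holds on by itself. Works either way round.
- clip_purple: purple spring clip like a big clothes peg, 24 mm wide, 35 to 75 g; origin and axes as its pivot point. Levers squeezed along x from above (10 N; a 20 N grip is plenty) turn to a stop where they stand parallel, 30 mm over the outer faces, and the jaws gape 26 mm at the tips. Let go, it snaps shut with about 4 N and holds on by itself. Works either way round.
- tray: white fixed stock tray of crystals, 220 (x) x 280 (y) x 60 high, walls 5 mm; origin under its centre. The wall nearest the robot (its -x side) carries the two clips, 100 to 160 mm apart; the crystals inside lie below 40 mm.
- board: fixed upright white price board, 220 wide (y), 5 thick (x), top edge 130 above the table, on a wooden foot 70 x 160 mm and 28 high; origin under the centre of the foot.
- tower: loose bystander: dark green crystal point standing up, 38 mm across, 100 high; origin at its foot.
- dish: loose bystander: amber-brown stone dish, 84 mm across, 38 high; origin under its centre.
- coaster: loose bystander: grey agate disc, 90 mm across, 8 high; origin under its centre.
There are look-alikes about, which are no part of the job. What is meant by the board is not turquoise, and is the smaller of those in its own colour.

How it is judged:
By the outcome, as a careful person would: the job done as asked, in the order asked, and still so for the second after the job is handed in, while the arm keeps its last pose, push and grip.
It also fails if it takes over 61 s, if anything falls off the work surface, if the arm or the gripper's body presses on something with over 40 N, if the wrist force passes 120 N, or if a joint passes its speed limit or range.

## Robot

A 6-joint arm with a two-finger parallel gripper is mounted at the origin on the work surface. World frame = base frame: x ahead of the robot, y to its left, z up, the work surface at z = 0. Lengths are in m, angles in degrees, forces in N, time in s.
With the tool pointing down it reaches from about 0.3 to 0.75 m from the base axis. Payload 8.5 kg.
Tool frame: the origin (TCP) lies between the finger pads; the fingertips stand env.finger_overhang ahead of it and the grasp point (between the pads) lies 2 mm behind it (env.finger_overhang is the distance from the TCP to the fingertips, in m); z points along the fingers, y is the line along which they close (so a half turn about z gives the same grasp; the last joint's range is limited). The gripper opens to 85 mm and grips with 20 to 120 N. Pads are 22 mm wide; open, the fingers measure 114 mm over their backs; the gripper's body (76 mm by 85 mm) begins 54 mm behind the grasp point. The pads swing forward as they close: fully open they stand 13 mm farther back than shut.
Start: joints at [55.331, 21.807, 74.336, -0, 83.858, -12.336], TCP at [0.209, 0.509, 0.248] pointing down, gripper open.
Joint ranges: [-178.18, 178.18], [-50.72, 133.34], [12.68, 142.11], [-81.47, 261.47], [9.98, 163.14], [-165.26, 165.26]. Speed limits (degrees/s): [136.94, 136.94, 180, 180, 180, 180].

## Interface

Orientations are given as a 3x3 rotation matrix whose columns are the frame's x, y, z axes.
In Python, from rig import env gives the robot as it stands. The module is installed in compiled form; this text tells all that it offers.
- The arm moves only by the tool jog_arm, never from a script. Its arguments are lists of equal length, an entry for each row: "hand": the finger opening in m, from 0 to 0.0854; "travel": the shift along the world's x, y, z in m, a list of three; "yaw": the turn about the world's z in rad. A call has exactly 5 rows; each row shifts and turns the commanded pose from where the row before left it; what a row does not reach is not made up. A row lasts 1/8 s, in which the tool goes at most 62.5 mm and 10.7 degrees, less where a joint would pass 70% of its speed; a pose out of reach is approached as far as the arm can. A call is refused whole if a number of a shift passes 0.0625 or a number of a turn 0.188, either way. A call with a gripper value outside its range is refused whole. The fingers move at their own pace and stop on an object; "grip_force" is the grip in N (left out, the last holds). Time passes only in rows, so rows that do not move let the fingers close, or fill a call up. It gives the time, the measured TCP pose, the force, the opening and the grip force at its end, in the units of the state.
- env.observe(): the state, without advancing time (a new reading comes with each control period).
- env.get_image(name): name is "side" or "top" or "wrist"; returns the picture (420x560x3 uint8, red, green, blue); there is no depth.
- env.calibration(name): a dict with "fx", "fy", "cx", "cy" (pixels), "position" and "rotation" of the camera in the world; the wrist camera has in their place "hand_eye" (4x4, takes a point from camera to tool coordinates, whose origin is the TCP and whose axes are the flange's). Camera axes: x right, y down, z forward; pixel columns grow to the right and rows downward; lengths in m; the calibration is good to about 2 mm. A picture is of the moment at which its call begins: read the wrist's pose just before it. calibration takes no time and is no camera call.
- env.close_job(): hands the job in; it is judged then, once.
The state is a dict: "time_s": time; "q": joint angles; "qvel": joint speeds; "joint_efforts": joint torques, N m; "position": TCP position; "tool_rot": TCP orientation; "ft_force": force on the tool from outside, world axes, zero at the start; "wrist_torque": the same for the moment, N m; "grip_width": finger opening in m; "gripper_force": force on a finger pad.
Only numpy, scipy, OpenCV 4.12 (cv2) and the standard library are available. Lean on these libraries where they do the work, as an engineer would, in place of code of your own. Each camera call takes 0.05 s, during which the arm holds its last target. There are 200 camera calls.

## Working session

There is one attempt and no reset: what is moved stays moved. The work goes in short steps, Python scripts to look and compute and a tool call to move; the robot and the scene stay as the last step left them, time stands still between calls to the robot, and variables do not carry over. Pictures are saved under pics/ and viewed, at most 10 in all, crops included, and the job is handed in when it is done.

Besides the shell and the picture viewer there is one more tool, called after "Emit:" as a command line: name --pt "numbers of a row" for each row, then --argument value for the rest. jog_arm: Moves the arm, as the interface text tells. Its arguments: {"type":"object","properties":{"hand":{"type":"array"},"travel":{"type":"array"},"yaw":{"type":"array"},"grip_force":{"type":"number"}},"required":["hand","travel","yaw"]}

```bash
mkdir -p pics; cat > h.py <<'E'
import numpy as np, cv2
from rig import env
def cam(n,s=None):
    c=env.calibration(n)
    if 'hand_eye' in c:
        s=s or env.observe(); H=np.array(c['hand_eye']); R=np.array(s['tool_rot']); p=np.array(s['position'])
        return c, R@H[:3,:3], R@H[:3,3]+p
    return c,np.array(c['rotation']),np.array(c['position'])
def ray(n,u,v,z,s=None):
    c,R,p=cam(n,s); d=R@np.array([(u-c['cx'])/c['fx'],(v-c['cy'])/c['fy'],1]); return p+d*(z-p[2])/d[2]
def proj(n,P,s=None):
    c,R,p=cam(n,s); q=R.T@(np.array(P)-p); return q[0]/q[2]*c['fx']+c['cx'],q[1]/q[2]*c['fy']+c['cy']
def snap(n,f):
    im=env.get_image(n); cv2.imwrite('pics/'+f,im[:,:,::-1]); return im
E
python3 - <<'E'
from h import *
snap('top','top0.png');snap('side','side0.png')
s=env.observe();print(s['time_s'],s['tool_rot'],s['grip_width'],env.finger_overhang)
for n in('top','side'):
  c,R,p=cam(n);print(n,c['fx'],p.round(3),R.round(3).tolist())
print(env.calibration('wrist')['hand_eye'])
E
```

```text
0.1 [[-9.24993635e-01  3.79981927e-01 -7.14029005e-04]
 [ 3.79982489e-01  9.24993161e-01 -9.79551816e-04]
 [ 2.88259959e-04 -1.17739771e-03 -9.99999265e-01]] 0.08564870975600063 0.017
top 511.7372970404103 [0.348 0.013 1.223] [[0.008, -0.989, 0.151], [-1.0, -0.007, 0.008], [-0.007, -0.151, -0.989]]
side 384.1049108753676 [ 0.355 -0.676  0.529] [[0.976, -0.123, 0.178], [-0.217, -0.515, 0.829], [-0.011, -0.848, -0.529]]
[[ 4.30139133e-04 -9.49011511e-01 -3.15241124e-01  8.03864959e-02]
 [ 9.99999632e-01  1.74165962e-04  8.40161553e-04 -1.85217823e-03]
 [-7.42418712e-04 -3.15241369e-01  9.49011237e-01 -1.24048327e-01]
 [ 0.00000000e+00  0.00000000e+00  0.00000000e+00  1.00000000e+00]]
```

View pics/top0.png

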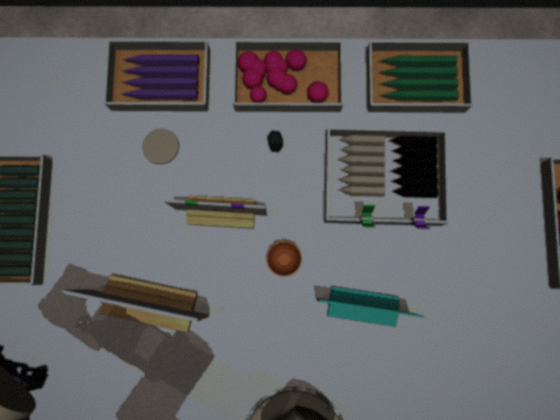

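View pics/side0.png

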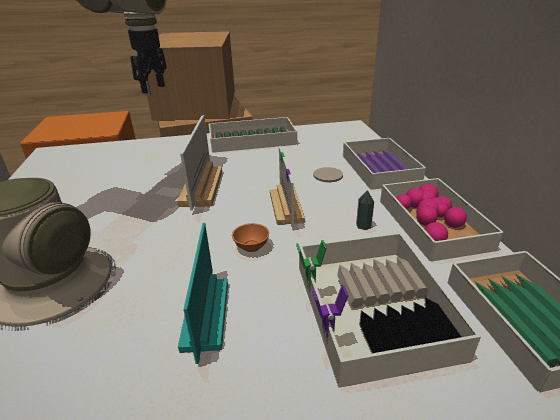

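The top view shows three candidate boards:
- small white with bands at (215,204)
- larger white at (140,295)
- turquoise at (365,305)

I choose the small white one. Its green band is at (191,203) and its purple band at (238,206). The only clips are green (367,214) and purple (421,216), both on the tray's near wall. Next I'll check these in a close crop.

```bash
python3 - <<'E'
from h import *
im=cv2.imread('pics/top0.png')
a=cv2.resize(im[180:245,150:285],None,fx=5,fy=5,interpolation=cv2.INTER_CUBIC)
b=cv2.resize(im[190:240,315:450],None,fx=5,fy=5,interpolation=cv2.INTER_CUBIC)
cv2.imwrite('pics/crop.png',np.vstack([a,b]))
hsv=cv2.cvtColor(im,cv2.COLOR_BGR2HSV)
def blobs(n,box,lo,hi):
    im=cv2.imread(f'pics/{n}0.png');hsv=cv2.cvtColor(im,cv2.COLOR_BGR2HSV)
    m=cv2.inRange(hsv,lo,hi);k=np.zeros_like(m);x0,y0,x1,y1=box;k[y0:y1,x0:x1]=m[y0:y1,x0:x1]
    N,L,S,C=cv2.connectedComponentsWithStats(k)
    return [(S[i].tolist(),C[i].round(1).tolist()) for i in range(1,N) if S[i][4]>8]
G=((45,110,40),(80,255,255));P=((125,110,40),(150,255,255))
for nm,c in(('G',G),('P',P)):
    print(nm,'top board',blobs('top',(160,185,275,235),*c));print(nm,'top clip',blobs('top',(330,195,450,235),*c))
    print(nm,'side board',blobs('side',(265,140,305,220),*c));print(nm,'side clip',blobs('side',(290,230,355,345),*c))
for p,z in(((191,203),.13),((238,206),.13),((166,202),.13),((266,208),.13),((367,214),.1),((421,216),.1),((327,219),.06),((445,221),.06),((284,258),.03),((275,141),.05),((161,146),.008)):print(p,ray('top',*p,z).round(3))
E
```

```text
G top board [([185, 201, 12, 4, 47], [190.6, 202.5])]
G top clip [([363, 205, 11, 12, 94], [367.5, 210.2]), ([362, 220, 11, 7, 64], [367.0, 223.0])]
G side board [([281, 152, 3, 8, 16], [281.7, 154.9])]
G side clip [([296, 240, 31, 47, 369], [313.1, 260.7])]
P top board [([232, 204, 12, 5, 48], [237.5, 205.6])]
P top clip [([415, 207, 13, 11, 93], [420.7, 211.9]), ([414, 221, 14, 8, 71], [420.5, 224.3])]
P side board [([286, 169, 4, 10, 19], [287.5, 172.4])]
P side clip [([312, 285, 36, 52, 517], [331.8, 307.5])]
(191, 203) [0.524 0.226 0.13 ]
(238, 206) [0.518 0.124 0.13 ]
(166, 202) [0.525 0.28  0.13 ]
(266, 208) [0.514 0.063 0.13 ]
(367, 214) [ 0.506 -0.159  0.1  ]
(421, 216) [ 0.503 -0.278  0.1  ]
(327, 219) [ 0.5   -0.074  0.06 ]
(445, 221) [ 0.497 -0.343  0.06 ]
(284, 258) [0.412 0.024 0.03 ]
(275, 141) [0.686 0.048 0.05 ]
(161, 146) [0.684 0.328 0.008]
```

View pics/crop.png

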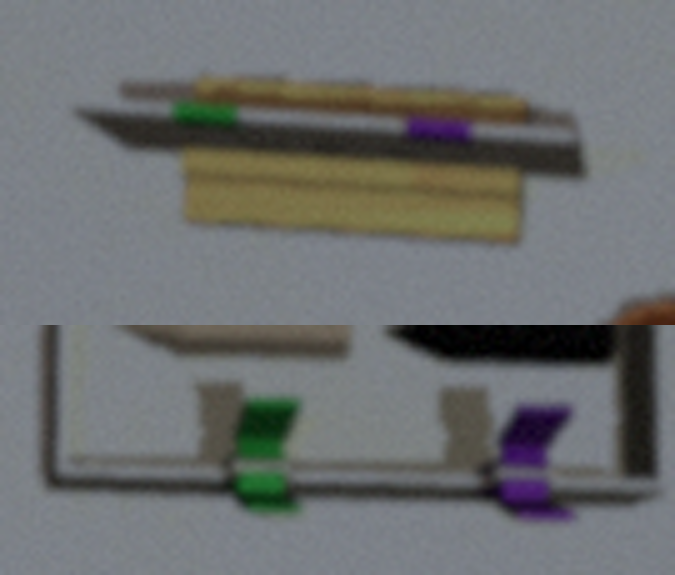

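The crop confirms it: the small white board carries a green band (left) and a purple band (right) on its top edge, and both clips straddle the tray's near rim. Now I'll move above the green clip.

Emit:
jog_arm --hand '[0.085, 0.085, 0.085, 0.085, 0.085]' --pt "0.024 -0.054 0.012" --pt "0.024 -0.054 0.012" --pt "0.024 -0.054 0.012" --pt "0.024 -0.054 0.012" --pt "0.024 -0.054 0.012" --yaw '[-0.098, -0.098, -0.098, -0.098, -0.098]' --grip_force 20

```text
time_s: 0.72
position: [0.3292, 0.237, 0.3086]
tool_rot: [[-0.635, 0.772, -0.0], [0.772, 0.635, -0.0], [0.0, -0.0, -1.0]]
ft_force: [0.8, 1.2, 0.6]
grip_width: 0.0851
gripper_force: 0.0
```

Emit:
jog_arm --hand '[0.085, 0.085, 0.085, 0.085, 0.085]' --pt "0.024 -0.056 0" --pt "0.024 -0.056 0" --pt "0.024 -0.056 0" --pt "0.024 -0.056 0" --pt "0.024 -0.056 0" --yaw '[-0.098, -0.098, -0.098, -0.098, -0.098]'

```text
time_s: 1.35
position: [0.4493, -0.0433, 0.3082]
tool_rot: [[-0.196, 0.981, -0.0], [0.981, 0.196, 0.0], [0.0, -0.0, -1.0]]
ft_force: [1.0, 0.5, -0.2]
grip_width: 0.0849
gripper_force: 0.0
```

Emit:
jog_arm --hand '[0.085, 0.085, 0.085, 0.085, 0.085]' --pt "0.022 -0.05 -0.02" --pt "0.022 -0.05 -0.02" --pt "0.012 0 -0.01" --pt "0 0 0" --pt "0 0 0" --yaw '[-0.098, -0.098, 0, 0, 0]'

```text
time_s: 1.98
position: [0.5048, -0.1402, 0.2591]
tool_rot: [[-0.007, 1.0, 0.001], [1.0, 0.007, -0.0], [-0.0, 0.001, -1.0]]
ft_force: [0.4, -0.4, 0.9]
grip_width: 0.0849
gripper_force: 0.0
```

```bash
python3 - <<'E'
from h import *
s=env.observe();snap('wrist','w1.png');print(s['time_s'],s['position'],np.degrees(np.arctan2(s['tool_rot'][1][1],s['tool_rot'][0][1])),s['ft_force'])
for P in((.503,-.159,.13),(.503,-.159,.085)):print(proj('wrist',P,s))
E
```

```text
1.975 [ 0.50475951 -0.14021025  0.25908005] 0.3909259007924248 [ 0.43708567 -0.39207118  0.87595092]
(np.float64(277.52189573307805), np.float64(230.24450739359364))
(np.float64(277.76286334043505), np.float64(215.03787001613753))
```

View pics/w1.png

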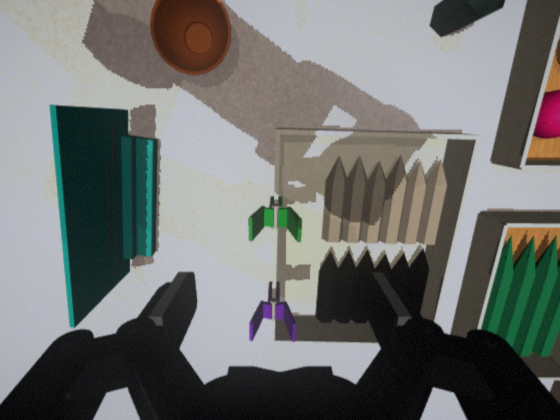

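The wrist view shows the green clip's levers spanning columns 249–301 at rows 205–241, and purple below at columns 250–297, rows 300–340. I'll measure the lever top corners.

```bash
cat >> h.py <<'E'
C={'g':((45,110,40),(80,255,255)),'p':((120,100,30),(150,255,255))}
def mask(f,c,box):
    hsv=cv2.cvtColor(cv2.imread('pics/'+f),cv2.COLOR_BGR2HSV);m=cv2.inRange(hsv,*C[c]);k=np.zeros_like(m);x0,y0,x1,y1=box;k[y0:y1,x0:x1]=m[y0:y1,x0:x1];return k
def polys(m,e=2,a=12):
    return [cv2.approxPolyDP(c,e,True)[:,0].tolist() for c in cv2.findContours(m,cv2.RETR_EXTERNAL,cv2.CHAIN_APPROX_NONE)[0] if cv2.contourArea(c)>a]
E
python3 - <<'E'
from h import *
s=env.observe()
for c,b in(('g',(235,190,315,255)),('p',(235,270,315,350))):
  for p in polys(mask('w1.png',c,b)):
    for q in p: print(c,q,ray('wrist',*q,.13,s)[:2].round(4),ray('wrist',*q,.085,s)[:2].round(4))
E
```

```text
g [251, 217] [ 0.4789 -0.1464] [ 0.4744 -0.1616]
g [251, 240] [ 0.4783 -0.1691] [ 0.4738 -0.1883]
g [279, 209] [ 0.5043 -0.1386] [ 0.5044 -0.1524]
g [278, 226] [ 0.5035 -0.155 ] [ 0.5034 -0.1716]
g [288, 226] [ 0.5127 -0.1549] [ 0.5142 -0.1716]
g [299, 241] [ 0.5232 -0.1698] [ 0.5266 -0.1891]
g [300, 220] [ 0.5235 -0.149 ] [ 0.527  -0.1646]
g [297, 228] [ 0.521  -0.1568] [ 0.524  -0.1738]
g [289, 209] [ 0.5133 -0.1386] [ 0.515  -0.1523]
g [265, 208] [ 0.4917 -0.1378] [ 0.4895 -0.1514]
g [264, 225] [ 0.4906 -0.1541] [ 0.4883 -0.1706]
g [272, 226] [ 0.498 -0.155] [ 0.4969 -0.1717]
g [272, 209] [ 0.498  -0.1387] [ 0.4969 -0.1525]
p [250, 322] [ 0.4752 -0.2608] [ 0.47   -0.2963]
p [251, 340] [ 0.4757 -0.2836] [ 0.4706 -0.3231]
p [253, 328] [ 0.4781 -0.2682] [ 0.4735 -0.305 ]
p [277, 304] [ 0.5029 -0.2389] [ 0.5028 -0.2705]
p [275, 318] [ 0.501  -0.2557] [ 0.5004 -0.2903]
p [285, 320] [ 0.5113 -0.2581] [ 0.5126 -0.2931]
p [294, 340] [ 0.5211 -0.2833] [ 0.5241 -0.3228]
p [295, 323] [ 0.5216 -0.2618] [ 0.5248 -0.2974]
p [292, 322] [ 0.5185 -0.2605] [ 0.5211 -0.296 ]
p [284, 304] [ 0.51   -0.2388] [ 0.5111 -0.2704]
p [263, 303] [ 0.4888 -0.2378] [ 0.4861 -0.2692]
p [262, 317] [ 0.4876 -0.2546] [ 0.4847 -0.2889]
p [270, 318] [ 0.4958 -0.2557] [ 0.4944 -0.2903]
p [271, 306] [ 0.4969 -0.2413] [ 0.4956 -0.2733]
```

Emit:
jog_arm --hand '[0.085, 0.085, 0.085, 0.085, 0.085]' --pt "-0.002 -0.009 -0.04" --pt "-0.002 -0.009 -0.04" --pt "0 0 -0.035" --pt "0 0 -0.028" --pt "0 0 0" --yaw '[-0.014, -0.014, 0, 0, 0]'

```text
time_s: 2.65
position: [0.5003, -0.1583, 0.1148]
tool_rot: [[0.022, 1.0, -0.002], [1.0, -0.022, 0.001], [0.001, -0.002, -1.0]]
ft_force: [-0.4, -1.0, 0.3]
grip_width: 0.0848
gripper_force: 0.0
```

Emit:
jog_arm --hand '[0.05, 0.04, 0.026, 0.026, 0.026]' --pt "0 0 0" --pt "0 0 0" --pt "0 0 0" --pt "0 0 0" --pt "0 0 0" --yaw '[0, 0, 0, 0, 0]'

```text
time_s: 3.28
position: [0.501, -0.1593, 0.1154]
tool_rot: [[0.023, 1.0, 0.0], [1.0, -0.023, -0.0], [-0.0, 0.0, -1.0]]
ft_force: [-0.0, -0.2, 0.6]
grip_width: 0.029
gripper_force: 25.7
```

Emit:
jog_arm --hand '[0.026, 0.026, 0.026, 0.026, 0.026]' --pt "0 0 0" --pt "0 0 0" --pt "0 0 0" --pt "0 0 0" --pt "0 0 0" --yaw '[0, 0, 0, 0, 0]'

```text
time_s: 3.9
position: [0.501, -0.1593, 0.1153]
tool_rot: [[0.023, 1.0, -0.0], [1.0, -0.023, 0.0], [0.0, -0.0, -1.0]]
ft_force: [-0.6, -0.2, 0.5]
grip_width: 0.0288
gripper_force: 25.7
```

```bash
python3 - <<'E'
from h import *
s=env.observe();a=snap('wrist','w2.png');b=snap('side','s2.png');print(s['time_s'],s['position'],s['ft_force'],s['grip_width'],s['gripper_force'])
cv2.imwrite('pics/c2.png',np.hstack([cv2.resize(a[150:400,150:430],(450,400)),cv2.resize(b[180:380,230:430],(340,400))])[:,:,::-1][:, :790])
E
```

```text
3.9 [ 0.50098318 -0.15927673  0.11532329] [-0.62521723 -0.22001991  0.52963285] 0.028835220663399695 25.654497742652893
```

View pics/c2.png

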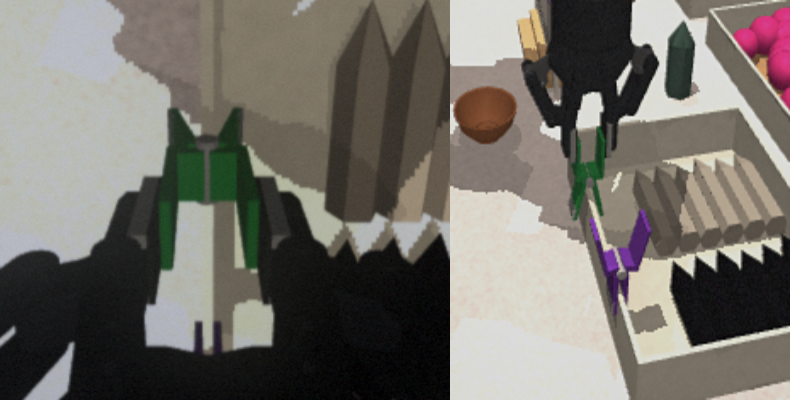

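The wrist and side crop show the green clip gripped mid-lever and squeezed to the stop (28.8 mm), centred on the rim, with its jaws clear. I'll lift it and carry it towards the board.

Emit:
jog_arm --hand '[0.026, 0.026, 0.026, 0.026, 0.026]' --pt "0 0 0.03" --pt "0 0 0.055" --pt "0 0 0.055" --pt "0.003 0.055 0" --pt "0.003 0.055 0" --yaw '[0, 0, 0, -0.018, -0.018]'

```text
time_s: 4.62
position: [0.507, -0.0483, 0.2559]
tool_rot: [[0.061, 0.998, 0.001], [0.998, -0.061, -0.0], [-0.0, 0.001, -1.0]]
ft_force: [0.2, -0.1, -0.8]
grip_width: 0.0291
gripper_force: 25.7
```

Emit:
jog_arm --hand '[0.026, 0.026, 0.026, 0.026, 0.026]' --pt "0.004 0.055 0" --pt "0.004 0.055 0" --pt "0.004 0.055 0" --pt "0.004 0.055 0" --pt "0 0 0" --yaw '[0, 0, 0, 0, 0]'

```text
time_s: 5.25
position: [0.5225, 0.1738, 0.2551]
tool_rot: [[0.054, 0.999, -0.0], [0.999, -0.054, 0.0], [0.0, -0.0, -1.0]]
ft_force: [-1.2, -1.0, -0.8]
grip_width: 0.0291
gripper_force: 25.7
```

```bash
python3 - <<'E'
from h import *
s=env.observe();snap('wrist','w3.png');print(s['time_s'],s['position'],s['ft_force'],s['grip_width'])
for c in 'gp':
  for p in polys(mask('w3.png',c,(0,0,560,420))):
    for q in p: print(c,q,ray('wrist',*q,.13,s)[:2].round(4))
E
```

```text
5.25 [0.52254651 0.17384405 0.25505506] [-1.18088435 -1.02630141 -0.79209125] 0.02914200204072076
g [249, 275] [0.4899 0.1125]
g [250, 317] [0.4868 0.0648]
g [255, 317] [0.4918 0.0646]
g [256, 276] [0.4965 0.1111]
g [308, 273] [0.5464 0.1116]
g [304, 276] [0.5425 0.1086]
g [304, 316] [0.5412 0.0631]
g [309, 316] [0.5462 0.0628]
g [260, 244] [0.5028 0.1442]
g [260, 274] [0.5005 0.113 ]
g [276, 274] [0.5158 0.1122]
g [276, 246] [0.5175 0.1413]
g [293, 243] [0.5333 0.1435]
g [281, 246] [0.5221 0.1411]
g [281, 274] [0.5206 0.112 ]
g [297, 273] [0.5359 0.1122]
g [297, 246] [0.5369 0.1403]
g [289, 235] [0.53   0.1516]
g [290, 238] [0.5307 0.1486]
g [286, 240] [0.527  0.1469]
g [289, 243] [0.5296 0.1437]
g [292, 241] [0.5325 0.1456]
g [279, 136] [0.5256 0.2394]
g [278, 166] [0.5234 0.2149]
g [285, 168] [0.5293 0.2129]
g [285, 136] [0.5305 0.2391]
p [559, 0] [0.7317 0.3229]
p [543, 0] [0.7202 0.3235]
p [522, 109] [0.7203 0.2497]
p [524, 114] [0.7226 0.2458]
p [559, 112] [0.7503 0.2458]
```

View pics/w3.png

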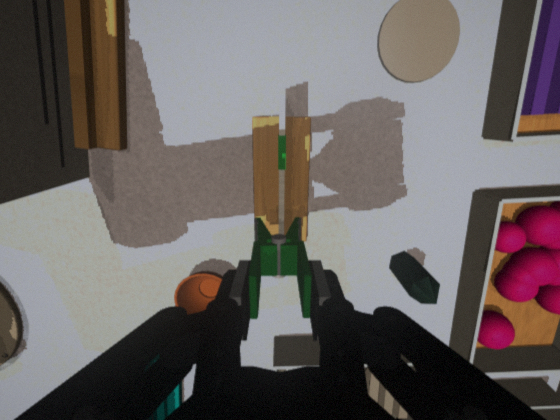

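Seen from above, the green band is at columns 278–285, rows 136–168, which puts its centre near (0.527, 0.2265). The board edge is parallel to the jaws. Now I'll move over it and lower.

Emit:
jog_arm --hand '[0.026, 0.026, 0.026, 0.026, 0.026]' --pt "0.0045 0.053 0" --pt "0 0 0" --pt "0 0 -0.025" --pt "0 0 -0.025" --pt "0 0 -0.02" --yaw '[-0.004, 0, 0, 0, 0]'

```text
time_s: 5.92
position: [0.5275, 0.2219, 0.1844]
tool_rot: [[0.065, 0.998, -0.001], [0.998, -0.065, -0.001], [-0.001, -0.001, -1.0]]
ft_force: [0.3, 0.2, 0.3]
grip_width: 0.0293
gripper_force: 25.7
```

Emit:
jog_arm --hand '[0.026, 0.026, 0.026, 0.026, 0.026]' --pt "0 0 0" --pt "0 0 0" --pt "0 0 0" --pt "0 0 0" --pt "0 0 0" --yaw '[0, 0, 0, 0, 0]'

```text
time_s: 6.55
position: [0.5275, 0.2238, 0.1856]
tool_rot: [[0.063, 0.998, 0.0], [0.998, -0.063, 0.0], [0.0, 0.0, -1.0]]
ft_force: [0.0, 0.2, -0.6]
grip_width: 0.0293
gripper_force: 25.7
```

```bash
python3 - <<'E'
from h import *
s=env.observe();a=snap('wrist','w4.png');b=snap('side','s4.png');print(s['time_s'],s['position'],s['ft_force'],s['grip_width'])
cv2.imwrite('pics/c4.png',np.hstack([cv2.resize(a[120:330,180:390],(400,400)),cv2.resize(b[100:230,230:360],(400,400),interpolation=cv2.INTER_CUBIC)])[:,:,::-1])
E
```

```text
6.55 [0.52753906 0.2237704  0.18557233] [ 0.00082246  0.21040364 -0.58958676] 0.029306625644763867
```

View pics/c4.png

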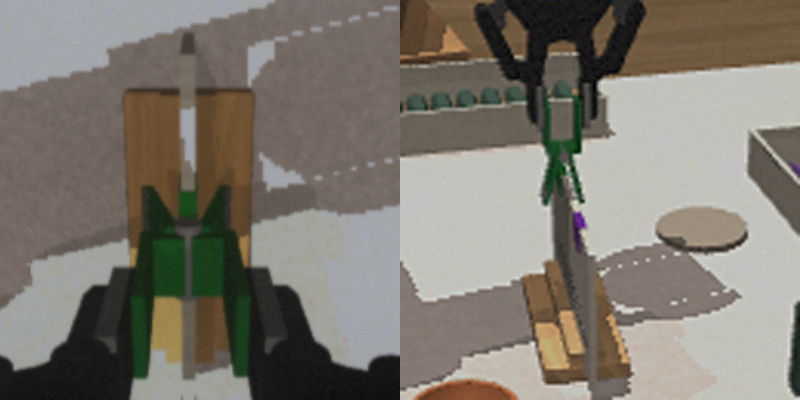

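The crop shows the jaws straddling the board edge, centred across it, with a bit of green band visible beyond. I'll nudge +2.5 mm along the edge, then release gently and rise.

Emit:
jog_arm --hand '[0.026, 0.026, 0.034, 0.042, 0.05]' --pt "0 0.0025 0" --pt "0 0 0" --pt "0 0 0" --pt "0 0 0" --pt "0 0 0" --yaw '[0, 0, 0, 0, 0]'

```text
time_s: 7.28
position: [0.5276, 0.2262, 0.1853]
tool_rot: [[0.063, 0.998, 0.0], [0.998, -0.063, -0.0], [0.0, 0.0, -1.0]]
ft_force: [-0.0, 0.1, -0.6]
grip_width: 0.05
gripper_force: 2.1
```

Emit:
jog_arm --hand '[0.06, 0.075, 0.085, 0.085, 0.085]' --pt "0 0 0" --pt "0 0 0" --pt "0 0 0" --pt "0 0 0.03" --pt "0 0 0.05" --yaw '[0, 0, 0, 0, 0]'

```text
time_s: 7.9
position: [0.5269, 0.2261, 0.265]
tool_rot: [[0.063, 0.998, -0.004], [0.998, -0.063, -0.001], [-0.001, -0.004, -1.0]]
ft_force: [-0.0, -0.5, 0.8]
grip_width: 0.0852
gripper_force: 0.0
```

Emit:
jog_arm --hand '[0.085, 0.085, 0.085, 0.085, 0.085]' --pt "0 -0.04 0.02" --pt "-0.002 -0.06 0" --pt "-0.002 -0.06 0" --pt "0 0 0" --pt "0 0 0" --yaw '[0, 0, 0, 0, 0]'

```text
time_s: 8.52
position: [0.5235, 0.0665, 0.2854]
tool_rot: [[0.063, 0.998, 0.0], [0.998, -0.063, 0.0], [0.0, 0.0, -1.0]]
ft_force: [-0.6, 0.3, 0.2]
grip_width: 0.0849
gripper_force: 0.0
```

```bash
python3 - <<'E'
from h import *
s=env.observe();a=snap('wrist','w5.png');b=snap('side','s5.png');print(s['time_s'],s['position'],s['ft_force'],s['grip_width'])
cv2.imwrite('pics/c5.png',np.hstack([cv2.resize(a,(450,400)),cv2.resize(b[100:220,230:335],(350,400),interpolation=cv2.INTER_CUBIC)])[:,:,::-1])
for p in polys(mask('w5.png','p',(180,50,400,420))):
    for q in p: print('p',q,ray('wrist',*q,.13,s)[:2].round(4))
for p in polys(mask('w5.png','g',(180,0,400,420))):
    for q in p: print('g',q,ray('wrist',*q,.2,s)[:2].round(4))
E
```

```text
8.525 [0.52350209 0.06645518 0.28539933] [-0.60205166  0.27337551  0.23673944] 0.08488988499080277
p [270, 128] [0.5193 0.1379]
p [270, 157] [0.5174 0.1118]
p [275, 157] [0.5221 0.1115]
p [275, 128] [0.5239 0.1376]
g [267, 32] [0.5239 0.1969]
g [275, 33] [0.5289 0.1961]
g [274, 30] [0.5283 0.1978]
g [274, 20] [0.5287 0.2031]
g [279, 26] [0.5316 0.1997]
g [280, 21] [0.5324 0.2023]
g [289, 23] [0.5378 0.2009]
g [303, 6] [0.5468 0.2093]
g [307, 6] [0.5492 0.2092]
g [308, 0] [0.5499 0.2122]
g [274, 0] [0.5294 0.2135]
g [243, 0] [0.5107 0.2147]
g [243, 6] [0.5104 0.2116]
g [240, 8] [0.5085 0.2107]
g [243, 6] [0.5104 0.2116]
g [245, 10] [0.5114 0.2095]
g [252, 4] [0.516  0.2123]
g [253, 21] [0.5158 0.2034]
g [261, 21] [0.5207 0.2031]
g [263, 26] [0.5217 0.2003]
g [263, 22] [0.5219 0.2025]
g [267, 20] [0.5244 0.2034]
g [267, 1] [0.5252 0.2133]
g [251, 0] [0.5156 0.2144]
g [249, 4] [0.5142 0.2124]
g [246, 2] [0.5124 0.2135]
g [246, 8] [0.5121 0.2105]
g [243, 6] [0.5104 0.2116]
g [230, 5] [0.5026 0.2126]
g [235, 6] [0.5056 0.2119]
g [238, 2] [0.5076 0.2138]
g [230, 0] [0.5029 0.2152]
```

View pics/c5.png

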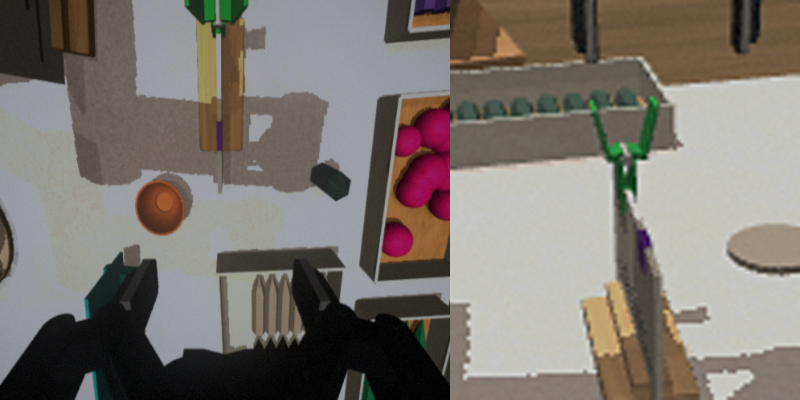

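The wrist/side crop shows the green clip standing firmly on the board edge, shut, with nothing else disturbed. The purple band is at columns 270–275, rows 128–157 of the full image, centre (0.5207, 0.1247). Next I'll go to the purple clip.

Emit:
jog_arm --hand '[0.085, 0.085, 0.085, 0.085, 0.085]' --pt "-0.004 -0.0535 0" --pt "-0.004 -0.0535 0" --pt "-0.004 -0.0535 0" --pt "-0.004 -0.0535 0" --pt "-0.004 -0.0535 0" --yaw '[0.02, 0.02, 0, 0, 0]'

```text
time_s: 9.25
position: [0.5038, -0.2017, 0.2854]
tool_rot: [[0.021, 1.0, 0.0], [1.0, -0.021, 0.0], [0.0, 0.0, -1.0]]
ft_force: [-0.3, 0.9, 0.0]
grip_width: 0.0851
gripper_force: 0.0
```

Emit:
jog_arm --hand '[0.085, 0.085, 0.085, 0.085, 0.085]' --pt "-0.004 -0.05 -0.02" --pt "0 0 -0.01" --pt "0 0 0" --pt "0 0 0" --pt "0 0 0" --yaw '[0, 0, 0, 0, 0]'

```text
time_s: 9.88
position: [0.4999, -0.2503, 0.2561]
tool_rot: [[0.021, 1.0, 0.001], [1.0, -0.021, -0.001], [-0.001, 0.001, -1.0]]
ft_force: [1.0, -0.0, 0.4]
grip_width: 0.0852
gripper_force: 0.0
```

```bash
python3 - <<'E'
from h import *
s=env.observe();snap('wrist','w6.png');print(s['time_s'],s['position'],s['tool_rot'][1][1])
for p in polys(mask('w6.png','p',(200,150,360,300))):
    for q in p: print('p',q,ray('wrist',*q,.13,s)[:2].round(4))
E
```

```text
9.875 [ 0.49994728 -0.25031175  0.2560892 ] -0.021337431774963087
p [253, 226] [ 0.4756 -0.2633]
p [252, 239] [ 0.4741 -0.2761]
p [255, 248] [ 0.4764 -0.2852]
p [273, 215] [ 0.4941 -0.2532]
p [266, 216] [ 0.4878 -0.254 ]
p [267, 233] [ 0.4881 -0.2704]
p [275, 233] [ 0.4954 -0.2706]
p [283, 214] [ 0.5031 -0.2525]
p [281, 233] [ 0.5009 -0.2707]
p [291, 234] [ 0.5101 -0.2719]
p [302, 249] [ 0.5202 -0.2872]
p [304, 227] [ 0.5219 -0.2653]
p [291, 215] [ 0.5102 -0.2536]
```

Emit:
jog_arm --hand '[0.085, 0.085, 0.085, 0.085, 0.085]' --pt "-0.0015 -0.0245 -0.02" --pt "0 0 -0.04" --pt "0 0 -0.045" --pt "0 0 -0.0355" --pt "0 0 0" --yaw '[-0.012, 0, 0, 0, 0]'

```text
time_s: 10.55
position: [0.4974, -0.2749, 0.1132]
tool_rot: [[0.035, 0.999, -0.003], [0.999, -0.035, 0.003], [0.003, -0.003, -1.0]]
ft_force: [-0.6, -0.7, 0.9]
grip_width: 0.0849
gripper_force: 0.0
```

Emit:
jog_arm --hand '[0.05, 0.04, 0.026, 0.026, 0.026]' --pt "0 0 0" --pt "0 0 0" --pt "0 0 0" --pt "0 0 0" --pt "0 0 0" --yaw '[0, 0, 0, 0, 0]'

```text
time_s: 11.18
position: [0.498, -0.2758, 0.115]
tool_rot: [[0.035, 0.999, 0.0], [0.999, -0.035, -0.0], [-0.0, 0.0, -1.0]]
ft_force: [-0.6, 0.7, -0.2]
grip_width: 0.0291
gripper_force: 25.9
```

Emit:
jog_arm --hand '[0.026, 0.026, 0.026, 0.026, 0.026]' --pt "0 0 0" --pt "0 0 0" --pt "0 0 0.01" --pt "0 0 0.05" --pt "0 0 0.055" --yaw '[0, 0, 0, 0, 0]'

```text
time_s: 11.8
position: [0.4977, -0.2756, 0.2315]
tool_rot: [[0.035, 0.999, -0.001], [0.999, -0.035, 0.001], [0.001, -0.001, -1.0]]
ft_force: [0.8, 0.1, 0.0]
grip_width: 0.0297
gripper_force: 25.9
```

Emit:
jog_arm --hand '[0.026, 0.026, 0.026, 0.026, 0.026]' --pt "0 0.01 0.035" --pt "0.003 0.055 0" --pt "0.003 0.055 0" --pt "0.003 0.055 0" --pt "0.003 0.055 0" --yaw '[0, -0.01, -0.01, -0.01, 0]'

```text
time_s: 12.42
position: [0.5098, -0.044, 0.2657]
tool_rot: [[0.065, 0.998, 0.001], [0.998, -0.065, -0.0], [-0.0, 0.001, -1.0]]
ft_force: [1.0, -0.2, -1.5]
grip_width: 0.0294
gripper_force: 25.9
```

Emit:
jog_arm --hand '[0.026, 0.026, 0.026, 0.026, 0.026]' --pt "0.005 0.055 0" --pt "0.005 0.055 0" --pt "0 0 0" --pt "0 0 0" --pt "0 0 0" --yaw '[0, 0, 0, 0, 0]'

```text
time_s: 13.05
position: [0.52, 0.0631, 0.265]
tool_rot: [[0.067, 0.998, 0.0], [0.998, -0.067, -0.0], [-0.0, 0.0, -1.0]]
ft_force: [1.0, -0.1, -0.6]
grip_width: 0.0293
gripper_force: 25.9
```

```bash
python3 - <<'E'
from h import *
s=env.observe();snap('wrist','w7.png');print(s['time_s'],s['position'],s['tool_rot'][1][1],s['grip_width'])
for p in polys(mask('w7.png','p',(220,100,340,340))):
    for q in p: print('p',q,ray('wrist',*q,.13,s)[:2].round(4))
E
```

```text
13.05 [0.52002887 0.06312262 0.26502671] -0.06656755230806649 0.029272507453110042
p [249, 275] [ 0.4852 -0.0035]
p [250, 317] [ 0.4813 -0.0531]
p [256, 318] [ 0.4875 -0.0547]
p [255, 287] [ 0.4899 -0.0175]
p [258, 287] [ 0.4929 -0.0177]
p [254, 275] [ 0.4901 -0.0038]
p [304, 270] [ 0.54   -0.0015]
p [305, 274] [ 0.5408 -0.0061]
p [301, 280] [ 0.5366 -0.0126]
p [304, 317] [ 0.5378 -0.0568]
p [309, 317] [ 0.5431 -0.0572]
p [311, 279] [ 0.5466 -0.0121]
p [289, 238] [0.5271 0.0336]
p [289, 245] [0.5267 0.0264]
p [281, 247] [0.5189 0.0248]
p [281, 274] [ 0.517  -0.0045]
p [298, 275] [ 0.5338 -0.0067]
p [297, 246] [0.5344 0.0248]
p [291, 246] [0.5286 0.0252]
p [267, 238] [0.5062 0.035 ]
p [267, 244] [0.5057 0.0288]
p [260, 246] [0.4988 0.0272]
p [261, 271] [4.975e-01 2.000e-04]
p [258, 272] [ 0.4944 -0.0007]
p [261, 275] [ 0.4971 -0.0043]
p [276, 275] [ 0.512  -0.0053]
p [276, 246] [0.5142 0.0261]
p [271, 246] [0.5094 0.0265]
p [273, 124] [0.5195 0.1381]
p [273, 156] [0.5176 0.1115]
p [278, 156] [0.5219 0.1113]
p [279, 126] [0.5245 0.1361]
```

View pics/w7.png

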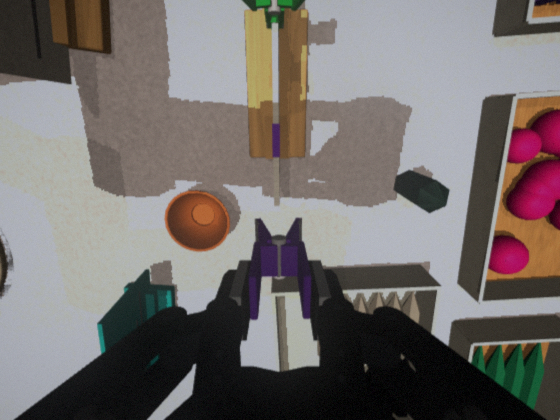

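The held purple clip sits at columns 249–311, and the band at columns 273–279, rows 124–156, centre (0.521, 0.125). Now I'll move over it and lower.

Emit:
jog_arm --hand '[0.026, 0.026, 0.026, 0.026, 0.026]' --pt "0.0005 0.031 0" --pt "0.0005 0.031 0" --pt "0 0 0" --pt "0 0 -0.025" --pt "0 0 -0.025" --yaw '[0.005, 0, 0, 0, 0]'

```text
time_s: 13.72
position: [0.5212, 0.1248, 0.2144]
tool_rot: [[0.061, 0.998, 0.001], [0.998, -0.061, -0.0], [-0.0, 0.001, -1.0]]
ft_force: [0.4, 0.2, -0.4]
grip_width: 0.0292
gripper_force: 25.9
```

Emit:
jog_arm --hand '[0.026, 0.026, 0.026, 0.026, 0.026]' --pt "0 0 -0.02" --pt "0 0 -0.01" --pt "0 0 0" --pt "0 0 0" --pt "0 0 0" --yaw '[0, 0, 0, 0, 0]'

```text
time_s: 14.35
position: [0.5213, 0.1262, 0.1855]
tool_rot: [[0.06, 0.998, 0.001], [0.998, -0.06, -0.0], [0.0, 0.001, -1.0]]
ft_force: [1.2, -0.3, -0.0]
grip_width: 0.0293
gripper_force: 25.9
```

```bash
python3 - <<'E'
from h import *
s=env.observe();a=snap('wrist','w8.png');b=snap('side','s8.png');print(s['time_s'],s['position'],s['ft_force'],s['grip_width'],s['gripper_force'])
for p in polys(mask('w8.png','p',(240,150,320,260))):
    for q in p: print('p',q,ray('wrist',*q,.13,s)[:2].round(4))
cv2.imwrite('pics/c8.png',np.hstack([cv2.resize(a[120:330,180:390],(400,400)),cv2.resize(b[100:230,230:360],(400,400),interpolation=cv2.INTER_CUBIC)])[:,:,::-1])
E
```

```text
14.35 [0.52127403 0.12616486 0.18552941] [ 1.16595926 -0.31145759 -0.0415844 ] 0.029284100429574956 25.912688076496124
p [263, 230] [0.5111 0.1366]
p [259, 234] [0.5083 0.134 ]
p [263, 245] [0.5103 0.126 ]
p [260, 246] [0.5082 0.1254]
p [258, 259] [0.5061 0.1159]
p [276, 259] [0.5183 0.1152]
p [276, 246] [0.5189 0.1247]
p [271, 245] [0.5156 0.1257]
p [270, 237] [0.5154 0.1314]
p [265, 238] [0.512  0.1309]
p [268, 235] [0.5141 0.1329]
p [264, 235] [0.5115 0.1331]
p [275, 226] [0.5191 0.139 ]
p [275, 234] [0.5188 0.1334]
p [283, 234] [0.524 0.133]
p [283, 226] [0.5243 0.1386]
p [297, 224] [0.5335 0.1395]
p [289, 232] [0.528  0.1342]
p [292, 234] [0.5299 0.1327]
p [290, 237] [0.5285 0.1306]
p [289, 234] [0.528  0.1328]
p [287, 236] [0.5266 0.1315]
p [287, 244] [0.5263 0.1257]
p [281, 246] [0.5222 0.1245]
p [281, 259] [0.5217 0.115 ]
p [298, 259] [0.5332 0.1143]
p [299, 248] [0.5341 0.1224]
p [295, 241] [0.5317 0.1276]
p [293, 244] [0.5303 0.1255]
p [291, 242] [0.529 0.127]
p [298, 238] [0.5338 0.1296]
p [295, 232] [0.532 0.134]
```

View pics/c8.png

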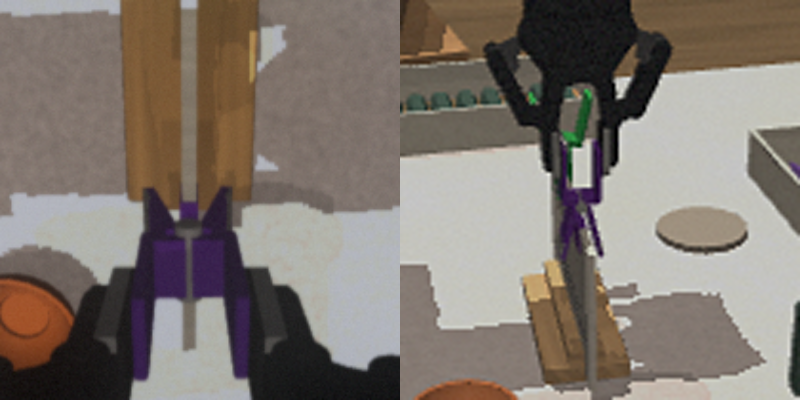

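The crop shows the purple jaws gaping evenly on both sides of the board edge. The edge is centred at columns 275–283 of the full image, with the band's end just visible beyond the clip. The green clip is still seated behind it and there is no contact force, so I'll hand in.

```bash
python3 -c "
from rig import env
print(env.close_job())"
```

```text
the job is handed in; nothing more can be done
None
```

The green clip is clipped on the board's top edge at the green band and released; the purple clip is held squeezed wide open around the edge at the purple band, clear of the board, and I handed the job in at about 14.5 s without seeing the verdict.

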